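# Relief tile photo: stand the tile, hold the bounce flap upright

## Task

Get the relief tile ready for its photograph: take it from the drying cradle and stand it upright on its thin lower edge on the black mark of the photo stand, round relief squarely facing the phone, and let go of it. Then swing the white bounce flap up by its red knob to its upright balance point, without letting it tip over the far side, and finish while still holding it there, since it falls either way if released. Leave the tile standing and the other things on the table where they are.

Things in the scene. Friction and masses are not known exactly. Their poses are not given: they have to be found in the camera images.
- tile_center (a point): Centre of the loose terracotta relief tile: 20 mm thick (its x), 80 wide (y), 110 tall (z, to its top edge), 0.32 kg. A pale round relief, 52 mm across and 4 mm proud, is on its +x face, 13 mm below centre; the top 42 mm of that face is plain. At the start it leans in the cradle, top tipped 0.4 rad towards the robot, relief facing away and up. Standing, its centre is 55 mm up.
- cradle: Fixed grey cradle, base 130 x 110 x 12 mm, origin at the centre of its underside, x along 130 mm away from the robot. Its back board (8 mm thick, 90 wide, top 93 mm above the table) leans with the tile and covers only the lower 55 mm of its back, so the tile's top half can be pinched across its thickness, along the lean. The seated tile's lower edge is 42 to 50 mm above the table.
- stand_mark (a point): Centre of the black mark (34 x 94 mm, long side along y) on the photo stand's plywood base, at its top face, 12 mm above the table. x points to the phone, y to the flap, z up. The fixed base is 220 mm (x) by 300 mm (y), reaching 95 mm from the mark on the -y side and 205 mm on the +y side.
- stand_phone (a point): Lens side of the phone fixed in its holder on the stand, 219 mm from the mark along the stand's +x and 54 mm above the base's top; the phone's top is about 90 mm above the base. Axes as the mark's.
- flap_hinge (a point): Middle of the flap's hinge axis, which runs along the stand's x axis 135 mm from the mark on its +y side, 24 mm above the table. Axes as the mark's.
- flap_knob (a point): Centre of the red knob on the flap's free end, 190 mm from the hinge axis: a cylinder 22 mm in diameter, 36 mm long along the hinge axis, on a 10 mm stem 34 mm long beyond the panel's edge. Can be pinched on its two end faces from above, and may turn in the grip. Own axes: x along the hinge, z away from the hinge along the flap.
- flap (a joint): Angle of the white bounce flap, rad: 0 upright (balance point), negative leaning away from the tile, positive over it. Panel 160 mm along the hinge, 8 thick, edge 145 mm from the hinge; 0.35 kg. Swings almost freely between stops at -0.873 (where it starts) and +0.873. At angle a the knob is 190 mm x sin(-a) from the hinge along the stand's +y and 190 mm x cos(a) above it.
- bowl: Bystander: dark bowl, 72 mm across, 45 mm tall, origin at the centre of its underside.
- medallion: Bystander: round clay medallion on a black square board 110 x 110 mm, 22 mm tall in all, origin at the centre of its underside.
- jar: Bystander: blue jar, 76 mm across, 85 mm tall, with brushes up to 180 mm; origin at the centre of its underside.
- stick_a: Bystander: brown wooden modelling stick lying down, about 180 mm long, 11 mm wide, 9 mm high; origin under its middle, x along it.
- stick_b: Bystander: dark modelling tool with steel tip lying down, about 180 x 11 x 9 mm; origin under its middle, x along it.
- stick_c: Bystander: black modelling tool with steel tip lying down, about 180 x 11 x 9 mm; origin under its middle, x along it.
Mind the look-alikes: they are no part of the job. Leave any blue or yellow look-alike of the part that bears tile_center alone.

How it is judged:
On the way, in this order (a step that is already met when the one before it is completed fails the run):
1. the tile stands upright on the mark, relief to the phone, let go (angle between tile_center's own z axis and vertical below 0.1 rad and horizontal distance between tile_center and stand_mark below 0.02 m and z of tile_center in the frame of stand_mark between 0.05 and 0.06 m and angle between the x axis of tile_center and the x axis of stand_mark, either way round below 0.2 rad and x of stand_phone in the frame of tile_center above 0.15 m and contact force between the fingers and tile below 0.05 N), for 0.3 s.
2. the flap is held upright at its balance point (value of joint flap between -0.087 and 0.087 rad and velocity of joint flap between -0.15 and 0.15 rad/s and contact force between the fingers and flap above 0.3 N and contact force between tile and flap below 0.05 N), for 0.3 s.
At the end, for the whole second after the job is handed in: The tile stands let go, upright within 0.1 rad on its lower edge on the stand, its centre within 20 mm of the mark's, turned within 0.2 rad of square with the relief towards the phone; the flap is within 0.087 rad (5 degrees) of upright, still, touched by the fingers and not resting on the tile (all of step 1 and all of step 2); the arm keeps its last pose, push and grip.
It fails at once if the flap tips over the far side (more than 0.35 rad past upright) (value of joint flap above 0.35 rad).
It fails at once if a bystander is moved by more than 30 mm (distance of any of bowl, medallion, jar, stick_a, stick_b, stick_c from where it was at the start of the episode above 0.03 m).
It also fails if it takes over 58 s, if anything falls off the work surface, if the arm or the gripper's body presses on something with over 40 N, if the wrist force passes 120 N, or if a joint passes its speed limit or range.

## Robot

A 6-joint arm with a two-finger parallel gripper is mounted at the origin on the work surface. World frame = base frame: x ahead of the robot, y to its left, z up, the work surface at z = 0. Lengths are in m, angles in rad, forces in N, time in s.
With the tool pointing down it reaches from about 0.275 to 0.725 m from the base axis. Payload 5.6 kg.
Tool frame: the origin (TCP) lies midway between the tips of the shut fingers; the grasp point (between the pads) lies 19 mm behind it; z points along the fingers, y is the line along which they close (so a half turn about z gives the same grasp; the last joint's range is limited). The gripper opens to 85 mm and grips with 20 to 120 N. Pads are 22 mm wide; open, the fingers measure 114 mm over their backs; the gripper's body (76 mm by 85 mm) begins 54 mm behind the grasp point. The pads swing forward as they close: fully open they stand 13 mm farther back than shut.
Start: joints at [-0.947, 0.255, 0.108, 0, -1.424, -0.285], TCP at [0.183, -0.519, 0.231] pointing down, gripper open.
Joint ranges: [-2.95, 2.95], [-1.21, 1.97], [-1.09, 1.5], [-2.87, 1.71], [-2.94, -0.07], [-3.05, 3.05]. Speed limits (rad/s): [2.57, 2.57, 3.14, 3.14, 3.14, 3.14].

## Interface

Orientations are given as a unit quaternion [w, x, y, z].
In Python, from workcell import ctrl, cams gives the robot as it stands. The module is installed in compiled form; this text tells all that it offers.
- The arm moves only by the tool apply_moves, never from a script. Its argument "motion" is text: rows parted by semicolons, each of 7 numbers parted by spaces: the shift along the tool's x, y, z each as a share of 150 mm, from -1 to 1, then the turn, a rotation vector about the tool's x, y, z each as a share of pi rad, from -1 to 1, then the closure, from 0 (fully open) to 1 (shut). In form: dx dy dz ax ay az claw; .... A call has exactly 8 rows; each row is the pose to reach, as a shift and turn from the pose commanded when the call began, along the tool's axes at that moment, turning the shorter way round; what a row does not reach only later rows make up. A row lasts 1/8 s, in which the tool goes at most 62.5 mm and 10.7 degrees, less where a joint would pass 70% of its speed; a pose out of reach is approached as far as the arm can. A call with a number of a shift or a turn outside -1 to 1 is refused whole. A call with a gripper value outside its range is refused whole. The fingers move at their own pace and stop on an object; "force" is the grip in N (left out, the last holds). Time passes only in rows, so rows that repeat a pose let the fingers close, or fill a call up. It gives the time, the measured TCP pose, the force, the opening and the grip force at its end, in the units of the state.
- ctrl.observe(): the state, without advancing time (a new reading comes with each control period).
- cams.snapshot(name): name is "scene" or "top"; returns a dict with "color" (384x512x3 uint8, blue, green, red), "range_z" (384x512 float32, m along the optical axis (not along the pixel's ray), 0 where there is no reading), "fx", "fy", "cx", "cy" (pixels), "R" (3x3) and "t" (3): a world point X has camera coordinates R X + t. Camera axes: x right, y down, z forward; pixel columns grow to the right and rows downward; lengths in m; the calibration is good to about 2 mm. A picture is of the moment at which its call begins.
- ctrl.hand_in(): hands the job in; it is judged then, once.
Trained networks look in the newest picture that a camera, given by its name, has taken for a name from the list of things; names that differ only in an ending like _2 or _b are one class to them, and where a whole thing is asked for, a point or a joint stands for the part that bears it (a point fixed in the world has none). Each returns a list of dicts, best first, with "p" (0 to 1); they miss things now and then, are a little off and sometimes report something else, mostly with a low value. They report only what shows in the picture. A call takes as long as a camera call. They do not tell look-alikes from the thing itself.
- cams.boxes_of(camera, thing): "location" ([x, y, z] in m, in world coordinates, good to about 4 mm: the middle of the surface that is visible of it).
- cams.masks_of(camera, thing): "mask" (384x512 bool, what is visible of it).
The state is a dict: "clock": time; "qpos": joint angles; "qd": joint speeds; "effort": joint torques, N m; "ee_pos": TCP position; "orientation": TCP orientation; "contact_force": force on the tool from outside, world axes, zero at the start; "moment": the same for the moment, N m; "opening": opening from 0.0 (shut) to 1.0 (fully open); "gripper_force": force on a finger pad.
Only numpy, scipy, OpenCV 4.12 (cv2) and the standard library are available. Lean on these libraries where they do the work, as an engineer would, in place of code of your own. Each camera call takes 0.05 s, during which the arm holds its last target. There are 200 camera calls.

## Working session

There is one attempt and no reset: what is moved stays moved. The work goes in short steps, Python scripts to look and compute and a tool call to move; the robot and the scene stay as the last step left them, time stands still between calls to the robot, and variables do not carry over. Pictures are saved under pics/ and viewed, at most 10 in all, crops included, and the job is handed in when it is done.

Besides the shell and the picture viewer there is one more tool, called after ">>>" as name(argument=value, ...) on one line, values as JSON. apply_moves: Moves the arm, as the interface text tells. Its arguments: {"type":"object","properties":{"motion":{"type":"string"},"force":{"type":"number"}},"required":["motion"]}

```bash
mkdir -p pics; cat > h.py <<'E'
import numpy as np, cv2
from workcell import ctrl, cams
from scipy.spatial.transform import Rotation as Ro
def pts(s,mask=None):
    z=s["range_z"]; v,u=np.indices(z.shape); m=z>0
    if mask is not None: m&=mask
    c=np.stack([(u[m]-s["cx"])/s["fx"]*z[m],(v[m]-s["cy"])/s["fy"]*z[m],z[m]],1)
    R=np.array(s["R"]); return (c-np.array(s["t"]))@R
E
python3 - <<'E'
from h import *
np.set_printoptions(precision=4,suppress=True)
print(ctrl.observe())
for n in ["scene","top"]:
    s=cams.snapshot(n); cv2.imwrite(f"pics/{n}0.png",s["color"]); np.savez(f"{n}0.npz",**s)
    print(n,s["fx"],np.array(s["R"]),s["t"])
    for t in ["tile_center","cradle","stand_mark","stand_phone","flap_hinge","flap_knob","flap","bowl","medallion","jar","stick_a"]:
        try: print(t,[(np.round(d["location"],3).tolist(),round(d["p"],2)) for d in cams.boxes_of(n,t)])
        except Exception as e: print(t,e)
E
```

```text
{'clock': 0.0, 'qpos': array([-0.9475,  0.2557,  0.107 , -0.0005, -1.4239, -0.2846]), 'qd': array([ 0.0019, -0.0011, -0.0013,  0.0021,  0.0009, -0.0002]), 'effort': array([  0.0011, -38.6625,  23.7942,   5.365 ,  -0.0061,   0.    ]), 'ee_pos': array([ 0.1827, -0.5183,  0.2304]), 'orientation': array([-0.0002, -0.1685,  0.9857,  0.0009]), 'contact_force': array([-0.2828,  0.4545,  0.1776]), 'moment': array([-0.0077, -0.0172, -0.0143]), 'gripper_force': 0.0, 'opening': 0.9955856718834158}
scene 461.1005620110705 [[ 0.8265  0.5625 -0.0203]
 [ 0.3328 -0.5174 -0.7884]
 [-0.454   0.6449 -0.6148]] [-0.4393 -0.0355  1.6508]
tile_center [([0.26, -0.269, 0.029], 0.82), ([0.489, -0.337, 0.108], 0.71), ([0.321, -0.489, 0.026], 0.56)]
cradle [([0.506, -0.372, 0.012], 0.69)]
stand_mark [([0.566, -0.0, 0.014], 0.71), ([0.507, -0.373, 0.015], 0.25)]
stand_phone [([0.566, 0.004, 0.009], 0.66)]
flap_hinge [([0.568, 0.0, 0.013], 0.72)]
flap_knob [([0.554, 0.139, 0.082], 0.83)]
flap [([0.558, 0.139, 0.075], 0.85), ([0.355, -0.161, 0.008], 0.74)]
bowl [([0.602, -0.332, 0.032], 0.62)]
medallion [([0.425, 0.397, 0.011], 0.98)]
jar [([0.626, 0.468, 0.064], 0.57)]
stick_a [([0.306, -0.373, 0.007], 0.73), ([0.356, -0.161, 0.008], 0.53), ([0.739, 0.25, 0.01], 0.46)]
top 481.3744420924203 [[ 0.008  -1.     -0.0033]
 [-0.9902 -0.0075 -0.1395]
 [ 0.1395  0.0044 -0.9902]] [0.0297 0.5237 1.785 ]
tile_center [([0.332, -0.473, 0.025], 0.8), ([0.48, -0.33, 0.132], 0.75), ([0.619, 0.488, 0.057], 0.72), ([0.25, -0.259, 0.024], 0.58)]
cradle [([0.549, 0.14, 0.078], 0.46), ([0.617, -0.345, 0.026], 0.43)]
stand_mark []
stand_phone [([0.554, 0.007, 0.015], 0.9)]
flap_hinge [([0.557, 0.008, 0.013], 0.56)]
flap_knob [([0.553, 0.14, 0.082], 0.64)]
flap [([0.55, 0.142, 0.08], 0.76)]
bowl [([0.619, -0.348, 0.024], 0.68)]
medallion [([0.428, 0.407, 0.006], 0.83)]
jar [([0.615, 0.486, 0.053], 0.7)]
stick_a [([0.736, 0.251, 0.011], 0.53)]
```

View pics/scene0.png

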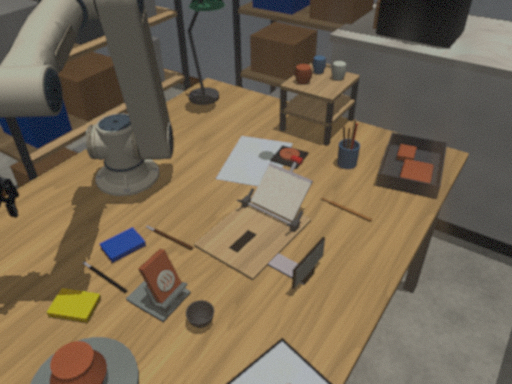

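View pics/top0.png

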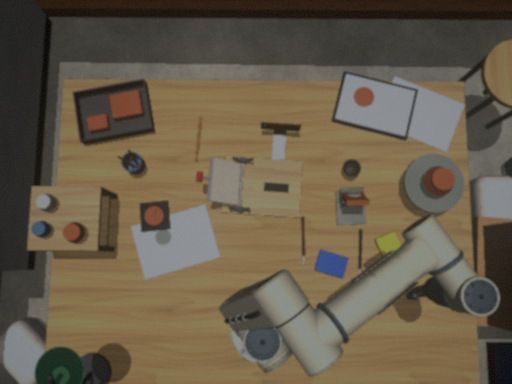

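Scene view: the tile is at about (160,275) in the cradle, the mark at (243,240), the phone at (310,262), the flap panel at (280,190) and the red knob at (296,160). Top view: mark (276,188), tile (354,200), knob (200,176). Next I'll measure them precisely.

```bash
cat > m.py <<'E'
from h import *
np.set_printoptions(precision=4,suppress=True)
def planepx(s,mask,z0):
    v,u=np.nonzero(mask); R=np.array(s["R"]);t=np.array(s["t"]);C=-R.T@t
    d=np.stack([(u-s["cx"])/s["fx"],(v-s["cy"])/s["fy"],np.ones(len(u))],1)@R
    k=(z0-C[2])/d[:,2]; return C+d*k[:,None]
def box(m,x0,y0,x1,y1):
    o=np.zeros_like(m); o[y0:y1,x0:x1]=m[y0:y1,x0:x1]; return o
def rect(xy): 
    r=cv2.minAreaRect((xy[:,:2]*1000).astype(np.float32)); return r
E
python3 - <<'E'
from m import *
S=dict(np.load("scene0.npz")); T=dict(np.load("top0.npz"))
for n,s,b in [("scene",S,(225,225,262,256)),("top",T,(260,180,292,196))]:
    m=box(s["color"].max(2)<60,*b); P=planepx(s,m,0.012); print("mark",n,m.sum(),P.mean(0),rect(P))
    # plywood base region by height
    c=s["color"].astype(int); full=pts(s); 
    red=(c[...,2]>1.8*c[...,1])&(c[...,2]>90)&(s["range_z"]>0)
    kb=(285,148,305,172) if n=="scene" else (192,168,206,186)
    m=box(red,*kb); P=pts(s,m); print("knob",m.sum(),P.mean(0),P.min(0),P.max(0))
    v=full; sel=(abs(v[:,0]-.56)<.18)&(abs(v[:,1]-.02)<.25)&(abs(v[:,2]-.012)<.006)
    # base by depth
    b_=v[(abs(v[:,0]-.58)<.2)&(abs(v[:,1])<.13)&(v[:,2]>.007)&(v[:,2]<.018)]
    print("base",len(b_),rect(b_),np.median(b_[:,2]), "table z",np.median(v[(abs(v[:,0]-.3)<.1)&(abs(v[:,1]-.3)<.1)][:,2]) )
    ph=v[(v[:,0]>.70)&(v[:,0]<.86)&(abs(v[:,1])<.12)&(v[:,2]>.05)&(v[:,2]<.13)]; print("phone",len(ph),ph.mean(0),ph.max(0),rect(ph))
    # flap panel
    f=v[(abs(v[:,0]-.56)<.15)&(v[:,1]>.08)&(v[:,1]<.3)&(v[:,2]>.05)&(v[:,2]<.2)]
    c0=f.mean(0);U,D,V=np.linalg.svd(f-c0,full_matrices=False);print("flap",len(f),c0,V[2],V[0],f.max(0))
    # tile
    tb=(135,245,190,310) if n=="scene" else (335,188,375,215)
    hsv=cv2.cvtColor(s["color"],cv2.COLOR_BGR2HSV)
    m=box((c[...,2]>1.5*c[...,0])&(c[...,2]>60),*tb)
    P=pts(s,m); P=P[P[:,2]>.06]
    print("tile",len(P),P.mean(0),P.min(0),P.max(0))
    # ransac plane
    rng=np.random.default_rng(0);best=0
    for _ in range(500):
        a=P[rng.choice(len(P),3,False)];nn=np.cross(a[1]-a[0],a[2]-a[0]);nn/=np.linalg.norm(nn)+1e-12
        i=abs((P-a[0])@nn)<.003
        if i.sum()>best:best=i.sum();I=i
    Q=P[I];c0=Q.mean(0);V=np.linalg.svd(Q-c0)[2];nn=V[2]*np.sign(V[2][0]);print("plane",best,c0,nn,"yaw",np.arctan2(nn[1],nn[0]),"lean",np.arcsin(nn[2]))
    # cradle base
    cr=v[(abs(v[:,0]-.52)<.13)&(abs(v[:,1]+.35)<.1)&(v[:,2]>.007)&(v[:,2]<.03)]; print("cradle",rect(cr))
E
```

```text
mark scene 115 [ 0.5385 -0.0567  0.012 ] ((538.40283203125, -55.34238815307617), (80.48770141601562, 22.118444442749023), 86.82374572753906)
knob 72 [0.5453 0.242  0.1381] [0.4385 0.2108 0.0105] [0.5731 0.424  0.1599]
base 4117 ((592.1163330078125, -0.3319091796875), (357.32916259765625, 259.8851318359375), 0.6646888256072998) 0.01223475950555449 table z 0.0014992629309441342
phone 414 [ 0.7666 -0.0603  0.0834] [0.7728 0.0053 0.1089] ((764.4589233398438, -57.107139587402344), (125.22022247314453, 11.530354499816895), 86.30109405517578)
flap 1817 [0.5533 0.1515 0.0895] [ 0.0362  0.6468 -0.7618] [ 0.9975 -0.07   -0.0121] [0.647  0.2348 0.1599]
tile 912 [ 0.4868 -0.3428  0.1182] [ 0.4567 -0.3783  0.0601] [ 0.5171 -0.295   0.1547]
plane 684 [ 0.4897 -0.3391  0.1161] [0.9198 0.0206 0.392 ] yaw 0.022354939467522646 lean 0.40275698208187055
cradle ((515.324462890625, -339.8799743652344), (245.14041137695312, 108.78059387207031), 15.038996696472168)
mark top 102 [ 0.5381 -0.0536  0.012 ] ((538.1958618164062, -53.547264099121094), (77.49829864501953, 20.333885192871094), 86.81109619140625)
knob 41 [0.554  0.2259 0.1564] [0.5394 0.218  0.1474] [0.5686 0.2344 0.1664]
base 2808 ((580.0962524414062, 0.1583099365234375), (399.3233947753906, 259.7886962890625), 0.1620074361562729) 0.012171668715572279 table z 0.0017097880426408423
phone 209 [ 0.7616 -0.0562  0.0864] [0.773  0.0064 0.1145] ((764.4940795898438, -56.79359817504883), (126.89794158935547, 15.059395790100098), 87.0478744506836)
flap 1241 [0.5498 0.1551 0.0927] [ 0.0392  0.6422 -0.7655] [-0.9974 -0.0207 -0.0685] [0.6447 0.238  0.1664]
tile 225 [ 0.4775 -0.3327  0.1343] [ 0.4593 -0.3763  0.0631] [ 0.5096 -0.2951  0.1612]
plane 119 [ 0.4863 -0.334   0.1267] [0.9161 0.0229 0.4002] yaw 0.024998058598290462 lean 0.4117280151918733
cradle ((519.1544799804688, -349.838623046875), (255.78993225097656, 197.97445678710938), 0.45517945289611816)
```

```bash
python3 - <<'E'
from m import *
Z=[0,0,1.]
for n in ["scene","top"]:
    s=dict(np.load(n+"0.npz")); v=pts(s)
    a,l=.4,.0235
    X=np.array([np.cos(a)*np.cos(l),np.cos(a)*np.sin(l),np.sin(a)]);Y=np.cross(Z,X);Y/=np.linalg.norm(Y);W=np.cross(X,Y)
    P=v[(abs(v[:,0]-.49)<.08)&(abs(v[:,1]+.34)<.07)&(v[:,2]>.05)]
    q=P@np.stack([X,Y,W],1)
    # front face offset
    top=q[(q[:,2]>np.percentile(q[:,2],75))]
    h,e=np.histogram(q[:,0],40); f=e[h.argmax()]+.5*(e[1]-e[0])
    Q=q[abs(q[:,0]-f)<.005]
    print(n,len(Q),"f",f,np.median(Q[:,0]),"y pct",np.percentile(Q[:,1],[0,2,5,50,95,98,100]),"z",np.percentile(Q[:,2],[0,2,50,98,100]))
    yc=(np.percentile(Q[:,1],1)+np.percentile(Q[:,1],99))/2; zt=np.percentile(Q[:,2],99.5)
    Q2=Q[(Q[:,2]>zt-.035)]; fx=np.median(Q2[:,0]); print("plain f",fx)
    c=(fx-.01)*X+yc*Y+(zt-.055)*W; print("centre",c, "lower edge z",(c-.055*W)[2])
E
```

```text
scene 1140 f 0.4897878363200172 0.4894297242212071 y pct [-0.3927 -0.3869 -0.3852 -0.3514 -0.312  -0.3095 -0.3062] z [-0.1542 -0.1517 -0.0934 -0.0425 -0.0397]
plain f 0.4888485231957335
centre [ 0.4866 -0.3367  0.0978] lower edge z 0.04718778726464684
top 220 f 0.4910437799981271 0.49090151500354295 y pct [-0.3934 -0.3857 -0.3826 -0.3453 -0.3087 -0.3071 -0.3042] z [-0.1545 -0.153  -0.0875 -0.0401 -0.0343]
plain f 0.4901552138404858
centre [ 0.4869 -0.3355  0.1004] lower edge z 0.04974131061201058
```

```bash
cat > p.py <<'E'
from m import *
M=np.array([.538,-.055,.012]); SY=-.057
C=np.array([.4865,-.336,.098]); TY=.0235
def toolR(yaw,lean=0.): # tool y=-thing x, z along -thing z (thing leaning back by lean)
    B=Ro.from_euler("ZY",[yaw,-lean]).as_matrix(); return np.stack([-B[:,1],-B[:,0],-B[:,2]],1)
def W(yaw,lean): return Ro.from_euler("ZY",[yaw,-lean]).as_matrix()[:,2]
def go(pos,R,base=None):
    o=ctrl.observe() ; p,q=(o["ee_pos"],o["orientation"]) if base is None else base
    R0=Ro.from_quat(np.roll(q,-1)); d=R0.inv().apply(np.array(pos)-p)/.15
    r=(R0.inv()*Ro.from_matrix(R)).as_rotvec()
    print("shift",d.round(3),"turn",(r/np.pi).round(4),"deg",np.degrees(np.linalg.norm(r)).round(1),"mm",np.linalg.norm(d)*150)
E
python3 - <<'E'
from p import *
R=toolR(TY,.4)
go(C+.118*W(TY,.4),R); go([.3,-.45,.26],R)
E
```

```text
shift [-2.023  0.571  0.164] turn [ 0.1101 -0.0799 -0.394 ] deg 75.0 mm 316.27628733504633
shift [-0.889  0.173 -0.191] turn [ 0.1101 -0.0799 -0.394 ] deg 75.0 mm 138.8479406010902
```

>>> apply_moves(motion="-0.89 0.17 -0.19 0.11 -0.08 -0.394 0;-0.89 0.17 -0.19 0.11 -0.08 -0.394 0;-0.89 0.17 -0.19 0.11 -0.08 -0.394 0;-0.89 0.17 -0.19 0.11 -0.08 -0.394 0;-0.89 0.17 -0.19 0.11 -0.08 -0.394 0;-0.89 0.17 -0.19 0.11 -0.08 -0.394 0;-0.89 0.17 -0.19 0.11 -0.08 -0.394 0;-0.89 0.17 -0.19 0.11 -0.08 -0.394 0")

```text
clock: 2.2
ee_pos: [0.2995, -0.4509, 0.2597]
orientation: [-0.142, 0.7, -0.686, 0.139]
contact_force: [0.0, -0.0, 0.0]
opening: 1.001
gripper_force: 0.0
```

```bash
python3 - <<'E'
from p import *
R=toolR(TY,.4)
go(C+.118*W(TY,.4),R);print(ctrl.observe()["qpos"],ctrl.observe()["ee_pos"])
E
```

```text
shift [-0.739 -0.742  0.698] turn [ 0.     -0.0001 -0.0011] deg 0.2 mm 188.8579229728254
[-0.927   0.1172  0.064  -0.3357 -1.2921  1.0035] [ 0.2995 -0.4509  0.2597]
```

>>> apply_moves(motion="-0.25 -0.25 0.23 0 0 0 0;-0.5 -0.5 0.46 0 0 0 0;-0.74 -0.742 0.7 0 0 0 0;-0.74 -0.742 0.7 0 0 0 0;-0.74 -0.742 0.7 0 0 0 0;-0.74 -0.742 0.7 0 0 0 0;-0.74 -0.742 0.7 0 0 0 0;-0.74 -0.742 0.7 0 0 0 0")

```text
clock: 3.2
ee_pos: [0.4405, -0.3367, 0.2067]
orientation: [-0.142, 0.7, -0.685, 0.139]
contact_force: [-0.3, 0.4, -0.2]
opening: 0.998
gripper_force: 0.0
```

```bash
python3 - <<'E'
from p import *
R=toolR(TY,.4)
go(C+.018*W(TY,.4),R)
s=cams.snapshot("scene"); cv2.imwrite("pics/a.png",cv2.resize(s["color"][120:340,60:280],None,fx=2.5,fy=2.5))
E
```

```text
shift [0.002 0.    0.667] turn [-0.0001 -0.0001 -0.0005] deg 0.1 mm 100.05341396419766
```

View pics/a.png

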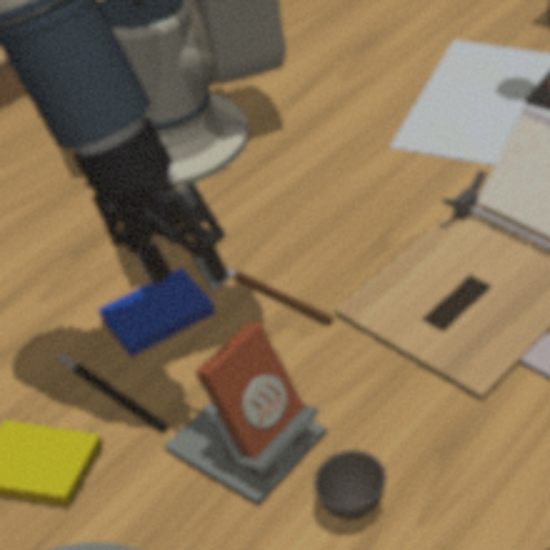

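The open gripper, with its tips at crop (160–220, 275), is lined up with the lean of the tile at crop (250,390), and the way in is clear. I'll descend along the lean and close.

>>> apply_moves(motion="0 0 0.2 0 0 0 0;0 0 0.4 0 0 0 0;0 0 0.55 0 0 0 0;0 0 0.667 0 0 0 0;0 0 0.667 0 0 0 0;0 0 0.667 0 0 0 0.3;0 0 0.667 0 0 0 0.6;0 0 0.667 0 0 0 1", force=40)

```text
clock: 4.25
ee_pos: [0.4801, -0.3352, 0.1151]
orientation: [-0.142, 0.701, -0.685, 0.139]
contact_force: [-0.0, 0.0, 0.6]
opening: 0.375
gripper_force: 0.0
```

>>> apply_moves(motion="0 0 0 0 0 0 1;0 0 0 0 0 0 1;0 0 0 0 0 0 1;0 0 0 0 0 0 1;0 0 0 0 0 0 1;0 0 0 0 0 0 1;0 0 0 0 0 0 1;0 0 0 0 0 0 1", force=50)

```text
clock: 5.25
ee_pos: [0.4806, -0.3353, 0.1152]
orientation: [-0.143, 0.701, -0.685, 0.14]
contact_force: [0.9, 1.5, 5.3]
opening: 0.229
gripper_force: 52.2
```

>>> apply_moves(motion="0 0 -0.05 0 0 0 1;0 0 -0.15 0 0 0 1;0 0 -0.3 0 0 0 1;0 0 -0.45 0 0 0 1;0 0 -0.6 0 0 0 1;0 0 -0.6 0 0 0 1;0 0 -0.6 0 0 0 1;0 0 -0.6 0 0 0 1")

```text
clock: 6.25
ee_pos: [0.4444, -0.3353, 0.1954]
orientation: [-0.142, 0.701, -0.685, 0.137]
contact_force: [0.7, 0.2, -2.7]
opening: 0.227
gripper_force: 51.3
```

```bash
python3 - <<'E'
from p import *
R=toolR(SY,0)
o=ctrl.observe();print(o["contact_force"],o["opening"],o["qpos"])
go([M[0],M[1],M[2]+.055+.018+.06],R)
s=cams.snapshot("scene"); cv2.imwrite("pics/b.png",cv2.resize(s["color"][120:340,60:280],None,fx=2.5,fy=2.5))
E
```

```text
[ 0.6759  0.1814 -2.6998] 0.22732182132693665 [-0.5045  0.1001 -0.1564 -0.2393 -0.981   0.6277]
shift [-1.852 -0.484  0.572] turn [-0.1264  0.0059  0.0252] deg 23.2 mm 299.751494140022
```

View pics/b.png

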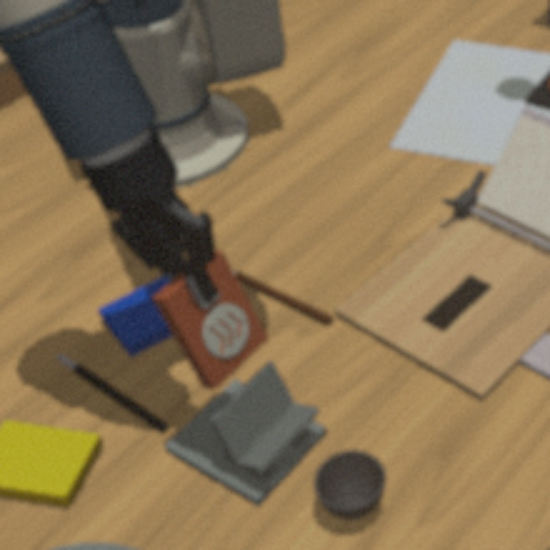

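The tile is held at crop (215,320) and clear of the cradle. I'll carry it to above the mark in two calls.

>>> apply_moves(motion="-0.2 -0.05 0 -0.03 0 0.006 1;-0.45 -0.1 0.05 -0.06 0.002 0.012 1;-0.7 -0.2 0.15 -0.09 0.004 0.018 1;-0.95 -0.28 0.25 -0.1264 0.006 0.025 1;-0.95 -0.28 0.25 -0.1264 0.006 0.025 1;-0.95 -0.28 0.25 -0.1264 0.006 0.025 1;-0.95 -0.28 0.25 -0.1264 0.006 0.025 1;-0.95 -0.28 0.25 -0.1264 0.006 0.025 1")

```text
clock: 7.3
ee_pos: [0.4944, -0.1929, 0.1796]
orientation: [0.001, -0.686, 0.727, -0.002]
contact_force: [-0.1, 0.1, -2.7]
opening: 0.223
gripper_force: 51.2
```

```bash
python3 - <<'E'
from p import *
go([M[0],M[1],M[2]+.055+.018+.06],toolR(SY,0)); print(ctrl.observe()["ee_pos"])
E
```

```text
shift [-0.935 -0.236  0.229] turn [-0.0013 -0.0007 -0.0003] deg 0.3 mm 148.68591869764575
[ 0.4944 -0.1929  0.1796]
```

>>> apply_moves(motion="-0.2 -0.05 0.05 0 0 0 1;-0.45 -0.12 0.1 0 0 0 1;-0.7 -0.18 0.17 0 0 0 1;-0.935 -0.236 0.229 -0.001 -0.001 0 1;-0.935 -0.236 0.229 -0.001 -0.001 0 1;-0.935 -0.236 0.229 -0.001 -0.001 0 1;-0.935 -0.236 0.229 -0.001 -0.001 0 1;-0.935 -0.236 0.229 -0.001 -0.001 0 1")

```text
clock: 8.3
ee_pos: [0.5381, -0.0549, 0.1448]
orientation: [0.0, -0.686, 0.727, 0.0]
contact_force: [-0.3, -0.5, -3.4]
opening: 0.224
gripper_force: 51.2
```

```bash
python3 - <<'E'
from p import *
go([M[0],M[1],M[2]+.055+.018],toolR(SY,0)); print(ctrl.observe()["ee_pos"])
s=cams.snapshot("scene"); cv2.imwrite("pics/c.png",cv2.resize(s["color"][140:300,170:340],None,fx=3.3,fy=3.3))
v=pts(s); R=toolR(SY,0); sx,sy=-R[:,1],-R[:,0]
q=np.stack([(v-M)@sx,(v-M)@sy,v[:,2]],1)
P=q[(abs(q[:,0])<.04)&(abs(q[:,1])<.06)&(q[:,2]>.035)&(q[:,2]<.18)]
h,e=np.histogram(P[:,0],40); f=e[h.argmax()]; F=P[abs(P[:,0]-f)<.006]
print("front",np.median(F[:,0]),"y",np.percentile(F[:,1],[1,99]),"z",np.percentile(F[:,2],[1,99]))
F=F[F[:,2]<.14]
A=np.linalg.lstsq(np.c_[F[:,1:],np.ones(len(F))],F[:,0],rcond=None)[0];print("slope y,z",A)
E
```

```text
shift [0.001 0.001 0.399] turn [-0.0001  0.0003 -0.0002] deg 0.1 mm 59.848015389186564
[ 0.5381 -0.0549  0.1448]
front 0.008454536376087785 y [-0.0431  0.0371] z [0.0722 0.1793]
slope y,z [0.0275 0.0164 0.0075]
```

View pics/c.png

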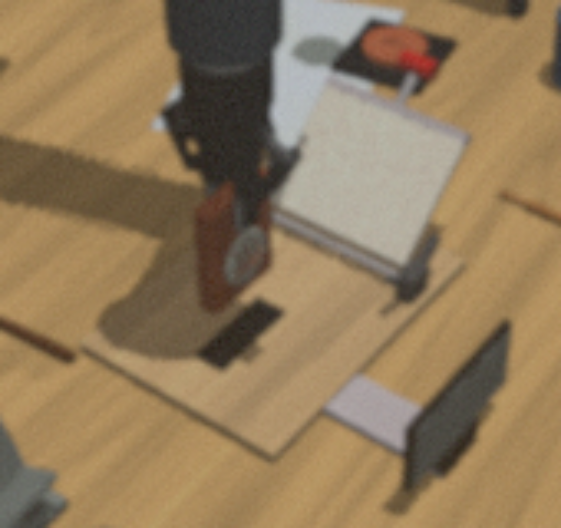

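The tile is upright above the black mark (crop (240,330)) with the relief facing the phone and its bottom about 60 mm above the base. I'll lower it.

>>> apply_moves(motion="-0.01 0 0.1 0 0 0 1;-0.02 0 0.2 0 0 0 1;-0.02 0 0.28 0 0 0 1;-0.02 0 0.34 0 0 0 1;-0.02 0 0.38 0 0 0 1;-0.02 0 0.38 0 0 0 1;-0.02 0 0.38 0 0 0 1;-0.02 0 0.38 0 0 0 1")

```text
clock: 9.35
ee_pos: [0.5384, -0.0511, 0.0876]
orientation: [0.0, -0.687, 0.727, 0.0]
contact_force: [-0.8, 0.3, -2.7]
opening: 0.224
gripper_force: 51.5
```

>>> apply_moves(motion="0 0 0.005 0 0 0 1;0 0 0.01 0 0 0 1;0 0 0.015 0 0 0 1;0 0 0.02 0 0 0 1;0 0 0.02 0 0 0 1;0 0 0.02 0 0 0 1;0 0 0.02 0 0 0 1;0 0 0.02 0 0 0 1")

```text
clock: 10.35
ee_pos: [0.5387, -0.0512, 0.0873]
orientation: [0.001, -0.687, 0.727, -0.001]
contact_force: [-5.8, 2.4, 16.5]
opening: 0.231
gripper_force: 54.1
```

>>> apply_moves(motion="0 0 -0.012 0 0 0 1;0 0 -0.014 0 0 0 1;0 0 -0.014 0 0 0 1;0 0 -0.014 0 0 0 0.72;0 0 -0.014 0 0 0 0.65;0 0 -0.014 0 0 0 0.5;0 0 -0.014 0 0 0 0.4;0 0 -0.014 0 0 0 0.2")

```text
clock: 11.35
ee_pos: [0.5384, -0.0511, 0.0866]
orientation: [0.0, -0.687, 0.727, 0.0]
contact_force: [0.4, -0.4, 0.8]
opening: 0.788
gripper_force: 0.0
```

>>> apply_moves(motion="0 0 0 0 0 0 0;0 0 -0.1 0 0 0 0;0 0 -0.2 0 0 0 0;0 0 -0.4 0 0 0 0;0 0 -0.6 0 0 0 0;0 0 -0.8 0 0 0 0;0 0 -0.95 0 0 0 0;0 0 -0.95 0 0 0 0")

```text
clock: 12.35
ee_pos: [0.5396, -0.0513, 0.2324]
orientation: [0.002, -0.687, 0.727, -0.001]
contact_force: [0.5, 0.3, -0.9]
opening: 1.002
gripper_force: 0.0
```

```bash
cat > chk.py <<'E'
from p import *
import sys
s=cams.snapshot("scene"); cv2.imwrite(f"pics/{sys.argv[1]}.png",cv2.resize(s["color"][100:300,170:340],None,fx=3,fy=3))
v=pts(s); R=toolR(SY,0); sx,sy=-R[:,1],-R[:,0]
q=np.stack([(v-M)@sx,(v-M)@sy,v[:,2]],1)
P=q[(abs(q[:,0])<.04)&(abs(q[:,1])<.06)&(q[:,2]>.02)&(q[:,2]<.13)]
h,e=np.histogram(P[:,0],40); f=e[h.argmax()]; F=P[abs(P[:,0]-f)<.006]
print("front",np.median(F[:,0]),"y",np.percentile(F[:,1],[1,99]),"z",np.percentile(F[:,2],[1,99]))
A=np.linalg.lstsq(np.c_[F[:,1:],np.ones(len(F))],F[:,0],rcond=None)[0];print("slope y,z",A)
E
python3 chk.py d; python3 - <<'E'
from p import *
s=cams.snapshot("top");c=s["color"].astype(int)
red=(c[...,2]>1.8*c[...,1])&(c[...,2]>90)
m=box(red&(s["range_z"]>0),192,168,206,186); P=pts(s,m); print("knob",m.sum(),np.median(P,0),P.min(0),P.max(0))
R=toolR(SY,0); sx,sy=-R[:,1],-R[:,0]; H=M+.135*sy+[0,0,.012]
K=lambda a: H+.19*np.array([0,0,np.cos(a)])+.19*np.sin(-a)*sy
print(H,K(-.873),K(0)); print(ctrl.observe()["ee_pos"])
go(K(-.873)+[0,0,.08],R)
E
```

```text
front 0.009028083597859385 y [-0.0389  0.0401] z [0.0216 0.1247]
slope y,z [ 0.0229 -0.0266  0.0114]
knob 40 [0.5539 0.2257 0.1558] [0.5393 0.2182 0.1468] [0.57   0.2341 0.1636]
[0.5457 0.0798 0.024 ] [0.554  0.2251 0.1461] [0.5457 0.0798 0.214 ]
[ 0.5383 -0.0511  0.2295]
shift [-1.845 -0.     0.025] turn [-0.0001  0.0004  0.0001] deg 0.1 mm 276.7259523215501
```

View pics/d.png

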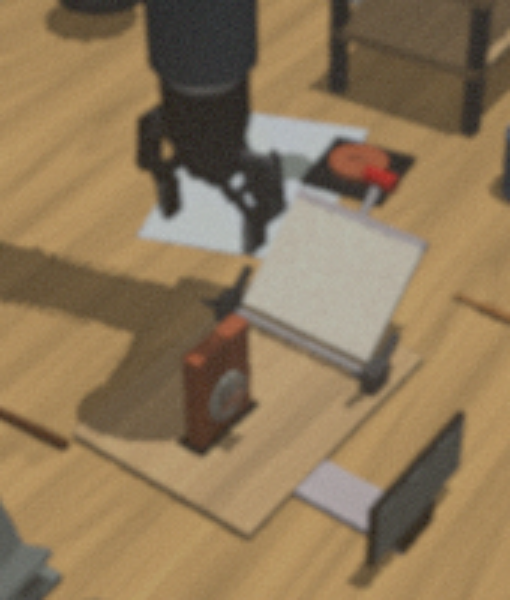

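The tile stands on the mark at crop (215,390), let go and square, with the front face 9 mm ahead of the mark centre and y from -39 to +40 mm. Next is the knob.

>>> apply_moves(motion="-0.2 0 -0.1 0 0 0 0;-0.5 0 -0.1 0 0 0 0;-0.8 0 -0.1 0 0 0 0;-0.95 0 -0.1 0 0 0 0;-0.95 0 -0.1 0 0 0 0;-0.95 0 -0.1 0 0 0 0;-0.95 0 -0.1 0 0 0 0;-0.95 0 -0.1 0 0 0 0")

```text
clock: 13.45
ee_pos: [0.5464, 0.0903, 0.2443]
orientation: [0.0, -0.686, 0.727, 0.0]
contact_force: [0.1, -0.8, -0.7]
opening: 1.0
gripper_force: 0.0
```

>>> apply_moves(motion="-0.2 0 0.05 0 0 0 0;-0.5 0 0.05 0 0 0 0;-0.8 0 0.05 0 0 0 0;-0.89 0 0.1 0 0 0 0;-0.89 0 0.1 0 0 0 0;-0.89 0 0.1 0 0 0 0;-0.89 0 0.1 0 0 0 0;-0.89 0 0.1 0 0 0 0")

```text
clock: 14.45
ee_pos: [0.5542, 0.2236, 0.2298]
orientation: [0.001, -0.686, 0.727, 0.0]
contact_force: [-0.4, 0.2, -0.0]
opening: 1.003
gripper_force: 0.0
```

```bash
cat >> p.py <<'E'
_R=toolR(SY,0); sx,sy=-_R[:,1],-_R[:,0]; H=M+.135*sy+[0,0,.012]
K=lambda a: H+.19*np.array([0,0,np.cos(a)])+.19*np.sin(-a)*sy
E
python3 - <<'E'
from p import *
o=ctrl.observe();print(o["ee_pos"],o["qpos"])
go(K(-.873)-[0,0,.017],_R)
E
```

```text
[0.5542 0.2236 0.2298] [ 0.6444  0.3505  0.2374 -0.0007 -1.4567 -0.7018]Traceback (most recent call last):
  File "<stdin>", line 3, in <module>
NameError: name '_R' is not defined
```

>>> apply_moves(motion="-0.01 0 0.2 0 0 0 0;-0.01 0 0.4 0 0 0 0;-0.01 0 0.55 0 0 0 0;-0.01 0 0.672 0 0 0 0;-0.01 0 0.672 0 0 0 0;-0.01 0 0.672 0 0 0 0.3;-0.01 0 0.672 0 0 0 0.5;-0.01 0 0.672 0 0 0 0.7", force=30)

```text
clock: 15.45
ee_pos: [0.5562, 0.226, 0.1301]
orientation: [0.002, -0.687, 0.727, -0.001]
contact_force: [-2.4, 0.9, 0.1]
opening: 0.415
gripper_force: 37.2
```

>>> apply_moves(motion="0 0 0 0 0 0 1;0 0 0 0 0 0 1;0 0 0 0 0 0 1;0 0 0 0 0 0 1;0 0 0 0 0 0 1;0 0 0 0 0 0 1;0 0 0 0 0 0 1;0 0 0 0 0 0 1")

```text
clock: 16.45
ee_pos: [0.5561, 0.2261, 0.13]
orientation: [0.002, -0.687, 0.727, -0.001]
contact_force: [6.0, -1.0, 0.7]
opening: 0.416
gripper_force: 37.4
```

```bash
python3 - <<'E'
from p import *
_R=toolR(SY,0)
o=ctrl.observe();print(o["ee_pos"],o["opening"],o["contact_force"],K(-.873))
p0=o["ee_pos"]
for a in [-.8,-.7,-.6,-.5,-.4,-.3,-.2,-.1,0]: print(a,end=" ");go(p0+K(a)-K(-.873),_R)
E
```

```text
[0.5561 0.2261 0.13  ] 0.4156959948737236 [ 5.9657 -1.0105  0.7162] [0.554  0.2251 0.1461]
-0.8 shift [ 0.062 -0.    -0.069] turn [-0.0013  0.0007  0.    ] deg 0.3 mm 13.86692048722454
-0.7 shift [ 0.154 -0.001 -0.155] turn [-0.0013  0.0007  0.    ] deg 0.3 mm 32.82902507265354
-0.6 shift [ 0.255 -0.001 -0.232] turn [-0.0013  0.0007  0.    ] deg 0.3 mm 51.70907419242667
-0.5 shift [ 0.363 -0.001 -0.298] turn [-0.0013  0.0007  0.    ] deg 0.3 mm 70.45987755628394
-0.4 shift [ 0.477 -0.001 -0.354] turn [-0.0013  0.0007  0.    ] deg 0.3 mm 89.03456792104545
-0.3 shift [ 0.595 -0.002 -0.397] turn [-0.0013  0.0007  0.    ] deg 0.3 mm 107.38671823431092
-0.2 shift [ 0.718 -0.002 -0.429] turn [-0.0013  0.0007  0.    ] deg 0.3 mm 125.47045767791238
-0.1 shift [ 0.843 -0.002 -0.448] turn [-0.0013  0.0007  0.    ] deg 0.3 mm 143.24058632107017
0 shift [ 0.97  -0.002 -0.455] turn [-0.0013  0.0007  0.    ] deg 0.3 mm 160.65268809668063
```

>>> apply_moves(motion="0.03 -0.006 -0.035 0 0 0 1;0.062 -0.012 -0.069 0 0 0 1;0.105 -0.012 -0.113 0 0 0 1;0.154 -0.012 -0.155 0 0 0 1;0.205 -0.012 -0.195 0 0 0 1;0.255 -0.012 -0.232 0 0 0 1;0.309 -0.012 -0.266 0 0 0 1;0.363 -0.012 -0.298 0 0 0 1")

```text
clock: 17.45
ee_pos: [0.5528, 0.1707, 0.1735]
orientation: [0.0, -0.687, 0.727, 0.0]
contact_force: [3.8, 1.4, -3.4]
opening: 0.415
gripper_force: 36.4
```

```bash
python3 - <<'E'
from p import *
_R=toolR(SY,0)
o=ctrl.observe();print(o["ee_pos"],o["opening"],o["contact_force"],o["gripper_force"])
p0=np.array([.5561,.2261,.13])
for a in [-.45,-.4,-.35,-.3,-.25,-.2,-.15,-.1,-.05,0]: print(a,end=" ");go(p0+K(a)-K(-.873),_R)
E
```

```text
[0.5528 0.1707 0.1735] 0.41506711987474 [ 3.7871  1.3901 -3.3512] 36.38420104980469
-0.45 shift [ 0.049 -0.001 -0.037] turn [0.0001 0.0002 0.0001] deg 0.0 mm 9.272753188055821
-0.4 shift [ 0.107 -0.001 -0.063] turn [0.0001 0.0002 0.0001] deg 0.0 mm 18.66079497780332
-0.35 shift [ 0.166 -0.001 -0.086] turn [0.0001 0.0002 0.0001] deg 0.0 mm 28.0818860836944
-0.3 shift [ 0.226 -0.001 -0.107] turn [0.0001 0.0002 0.0001] deg 0.0 mm 37.49645895048264
-0.25 shift [ 0.287 -0.001 -0.124] turn [0.0001 0.0002 0.0001] deg 0.0 mm 46.89198688356687
-0.2 shift [ 0.349 -0.001 -0.138] turn [0.0001 0.0002 0.0001] deg 0.0 mm 56.26039951980752
-0.15 shift [ 0.411 -0.001 -0.149] turn [0.0001 0.0002 0.0001] deg 0.0 mm 65.59490347978117
-0.1 shift [ 0.474 -0.001 -0.157] turn [0.0001 0.0002 0.0001] deg 0.0 mm 74.88919684724259
-0.05 shift [ 0.537 -0.001 -0.162] turn [0.0001 0.0002 0.0001] deg 0.0 mm 84.13721120128112
0 shift [ 0.6   -0.001 -0.163] turn [0.0001 0.0002 0.0001] deg 0.0 mm 93.33301101479259
```

>>> apply_moves(motion="0.049 0 -0.037 0 0 0 1;0.107 0 -0.063 0 0 0 1;0.166 0 -0.086 0 0 0 1;0.226 0 -0.107 0 0 0 1;0.287 0 -0.124 0 0 0 1;0.349 0 -0.138 0 0 0 1;0.38 0 -0.144 0 0 0 1;0.411 0 -0.149 0 0 0 1")

```text
clock: 18.45
ee_pos: [0.5491, 0.1092, 0.195]
orientation: [-0.0, -0.687, 0.727, 0.001]
contact_force: [4.3, 1.1, -6.3]
opening: 0.415
gripper_force: 34.8
```

```bash
python3 - <<'E'
from p import *
_R=toolR(SY,0)
o=ctrl.observe();print(o["ee_pos"],o["opening"],o["contact_force"],o["gripper_force"])
p0=np.array([.5561,.2261,.13])
for a in [-.1,-.05,0]: print(a,end=" ");go(p0+K(a)-K(-.873),_R)
for n in ["scene","top"]:
    s=cams.snapshot(n); v=pts(s); q=np.stack([(v-H)@sx,(v-H)@sy,v[:,2]-.024],1)
    P=q[(abs(q[:,0])<.075)&(abs(q[:,1])<.06)&(q[:,2]>.02)&(q[:,2]<.13)]
    if len(P)<50: print(n,len(P));continue
    P=P[abs(P[:,1]-np.median(P[:,1]))<.04]
    A=np.polyfit(P[:,2],P[:,1],1); print(n,len(P),"angle",-np.arctan(A[0]),A[1])
E
```

```text
[0.5491 0.1092 0.195 ] 0.41492849903530116 [ 4.3194  1.1462 -6.266 ] 34.788633584976196
-0.1 shift [ 0.063 -0.002 -0.013] turn [0.0004 0.0001 0.    ] deg 0.1 mm 9.715863520902197
-0.05 shift [ 0.127 -0.002 -0.018] turn [0.0004 0.0001 0.    ] deg 0.1 mm 19.171810287259973
0 shift [ 0.19  -0.002 -0.02 ] turn [0.0004 0.0001 0.    ] deg 0.1 mm 28.62768957164637
scene 1332 angle -0.1748855720108662 -0.0033252416777119227
top 166 angle -0.1734839187541396 -0.0035400582146980194
```

>>> apply_moves(motion="0.03 0 -0.004 0 0 0 1;0.06 0 -0.008 0 0 0 1;0.09 0 -0.01 0 0 0 1;0.12 0 -0.011 0 0 0 1;0.15 0 -0.012 0 0 0 1;0.18 0 -0.013 0 0 0 1;0.2 0 -0.013 0 0 0 1;0.2 0 -0.013 0 0 0 1")

```text
clock: 19.55
ee_pos: [0.5474, 0.0796, 0.1976]
orientation: [0.0, -0.687, 0.727, 0.0]
contact_force: [-0.8, 1.9, -2.2]
opening: 0.417
gripper_force: 34.7
```

```bash
cat > ang.py <<'E'
from p import *
o=ctrl.observe();print(o["clock"],o["ee_pos"],o["opening"],o["contact_force"],o["gripper_force"])
for n in ["scene","top"]:
    s=cams.snapshot(n); v=pts(s); q=np.stack([(v-H)@sx,(v-H)@sy,v[:,2]-.024],1)
    P=q[(abs(q[:,0])<.075)&(abs(q[:,1])<.05)&(q[:,2]>.02)&(q[:,2]<.13)]
    if len(P)<50: print(n,len(P));continue
    P=P[abs(P[:,1]-np.median(P[:,1]))<.03]
    A=np.polyfit(P[:,2],P[:,1],1); print(n,len(P),"angle",-np.arctan(A[0]),A[1])
    T=q[(abs(q[:,0])<.08)&(abs(q[:,1])<.03)&(q[:,2]>.139)&(q[:,2]<.152)]; print("edge",len(T),T.mean(0) if len(T) else 0)
E
python3 ang.py; python3 chk.py e
```

```text
19.55 [0.5474 0.0796 0.1976] 0.4166788076693118 [-0.8048  1.8793 -2.2219] 34.70655977725983
scene 1166 angle -0.022013723258230943 -0.0031503810987014787
edge 214 [0.0037 0.0013 0.1461]
top 17
front 0.00893789210795313 y [-0.0394  0.0401] z [0.0214 0.1248]
slope y,z [ 0.0214 -0.0303  0.0114]
```

View pics/e.png

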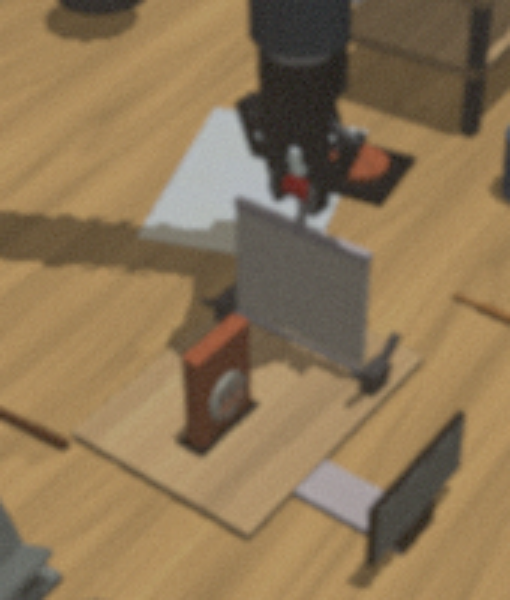

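The flap is upright at about -0.02 rad with the red knob in the grip (crop (295,185)), and the tile is still standing at (215,390). A 2 mm nudge, then hold.

>>> apply_moves(motion="0.012 0 0 0 0 0 1;0.012 0 0 0 0 0 1;0.012 0 0 0 0 0 1;0.012 0 0 0 0 0 1;0.012 0 0 0 0 0 1;0.012 0 0 0 0 0 1;0.012 0 0 0 0 0 1;0.012 0 0 0 0 0 1")

```text
clock: 20.7
ee_pos: [0.5474, 0.0781, 0.1976]
orientation: [0.0, -0.687, 0.727, 0.0]
contact_force: [-4.3, 2.4, 3.4]
opening: 0.411
gripper_force: 35.3
```

```bash
python3 ang.py; python3 -c "
from h import *
print(ctrl.hand_in())"
```

```text
20.7 [0.5474 0.0781 0.1976] 0.4107343854185113 [-4.3101  2.3875  3.3969] 35.3349906206131
scene 1147 angle -0.015500614680180236 -0.0032380663007015647
edge 221 [0.0046 0.0001 0.1461]
top 15
the job is handed in; nothing more can be done
None
```

I handed the job in at about 21 s; no verdict came back. The tile is standing let go on the mark with its relief to the phone, and the gripper is holding the flap by its knob at about -0.016 rad from upright.

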